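# Stack and cap the filter holder

### The job

Build up the filter holder on the bench: put the notched aluminium filter support over the post and turn it, pressing only lightly, until it drops fully home onto the two red pins; then put the brass spacer on top of it, and then the orange cap, pushed straight down until it sits on the spacer and both blue catches have sprung back over its flange. Never press any part harder than 30 N, leave the other things on the bench where they are, and let go at the end.

Things in the scene. Friction and masses are not known exactly. Their poses are not given: they have to be found in the camera images.
- holder: Filter holder, fixed to the bench: white foot 136 mm across, 18 mm high, with an 80 mm step up to 26 mm. Origin at the centre of its underside on the bench, z up along the steel post (12 mm in diameter, pointed tip, top 126 mm above the bench). Two blue spring catches stand on its +x and -x sides, 54 mm out at their backs, 16 mm wide, up to 116 mm above the bench.
- ring_top (a point): On the post axis, top of the black index ring, 34 mm above the bench. On it stand two red pins, 7 mm across, 6 mm tall, opposite each other, 21 mm off the axis, their line within 1.0 rad either way of the holder's x axis: that angle is not reported, nor does this point show it. The ring is stiff to turn (0.4 N m) and sprung: it gives up to 3 mm downwards (3 N preload, 1.5 N/mm).
- post_top (a point): Tip of the holder's post, on its axis, 126 mm above the bench.
- lip_plus (a point): Inner edge of the underside of the lip of the blue spring catch on the holder's +x side, 39.5 mm from the post axis, 101.5 mm above the bench. The catch slides out up to 7 mm against a spring (0.7 N/mm, 1 N preload). Its nose slopes, 65 degrees steep, from 116 mm height down to 105.5 mm. Pushing the cap past both catches takes about 3 to 10 N.
- lip_minus (a point): Inner edge of the underside of the lip of the blue spring catch on the holder's -x side, 39.5 mm from the post axis, 101.5 mm above the bench. As the other one.
- support_mid (a point): Filter support, loose: aluminium disc 56 mm across, 10 mm thick, hub 30 mm across rising to 34 mm; 16 mm bore right through. Site half-way up, 17 mm above the underside. Two notches 13 mm wide, through and open to the rim, on its +x and -x sides. On the post it rests on the pin tops (point 57 mm above the bench) until the notches are within about 0.1 rad of the pins, then sinks 6 mm (point at 51 mm). The ring's spring may lower these by 3 mm.
- spacer_mid (a point): Spacer, loose: plain brass sleeve 40 mm in outer diameter, 24 mm tall, 16 mm bore. Site at its centre. It goes on top of the support's hub (its underside then 68 mm above the bench, point at 80 mm).
- cap_mid (a point): Cap, loose: orange, bottom flange 84 mm across, 8 mm thick, above it a knob 28 mm across; 43 mm tall in all; 16 mm bore from below, 40 mm deep. Site half-way up, 21.5 mm above the underside. Home on the spacer its underside is 92 mm above the bench (point at 113.5 mm), the flange top under the catch lips. The noses first touch the flange with the underside about 110 mm above the bench.
- blank: green plastic blank with a plain, un-notched disc, 56 mm across and 34 mm tall; origin at the centre of its underside. Not used.
- washer: flat white plastic ring, 40 mm across, 10 mm tall; origin at the centre of its underside. Not used.
- beaker: clear glass beaker, 70 mm across, 90 mm tall; origin at the centre of its underside. Not used.
- reagent: amber reagent bottle with a blue cap, 72 mm across, 150 mm tall; origin at the centre of its underside. Not used.
- driver: screwdriver lying flat; not used.
- dish: shallow white porcelain dish, 90 mm across, 16 mm tall; origin at the centre of its underside. Not used.
- stirbar_jar: small glass jar, 56 mm across, 70 mm tall; origin at the centre of its underside. Not used.
Not all that is in view belongs to the job. Several things look just like the part that bears support_mid: the one meant starts farthest to the robot's right.

How it is judged:
By the outcome, as a careful person would: the job done as asked, in the order asked, and still so for the second after the job is handed in, with the robot touching nothing.
It also fails if it takes over 72 s, if anything falls off the work surface, if the arm or the gripper's body presses on something with over 40 N, if the wrist force passes 120 N, or if a joint passes its speed limit or range.

### The arm

A 7-joint arm with a two-finger parallel gripper is mounted at the origin on the work surface. World frame = base frame: x ahead of the robot, y to its left, z up, the work surface at z = 0. Lengths are in m, angles in rad, forces in N, time in s.
With the tool pointing down it reaches from about 0.425 to 1.025 m from the base axis. Payload 9.4 kg.
Tool frame: the origin (TCP) lies midway between the tips of the shut fingers; the grasp point (between the pads) lies 19 mm behind it; z points along the fingers, y is the line along which they close (so a half turn about z gives the same grasp; the last joint's range is limited). The gripper opens to 85 mm and grips with 20 to 120 N. Pads are 22 mm wide; open, the fingers measure 114 mm over their backs; the gripper's body (76 mm by 85 mm) begins 54 mm behind the grasp point. The pads swing forward as they close: fully open they stand 13 mm farther back than shut.
Start: joints at [1.061, 0.599, -0.003, 1.599, 0.002, 0.943, -0.08], TCP at [0.304, -0.658, 0.231] pointing down, gripper open.
Joint ranges: [-2.57, 2.57], [-0.35, 1.97], [-1.29, 1.29], [0.11, 2.56], [-1.05, 4.19], [0.11, 1.86], [-2.63, 2.63]. Speed limits (rad/s): [2.22, 2.22, 3.01, 3.01, 3.14, 3.14, 3.14].

### API

Orientations are given as [roll, pitch, yaw] about the fixed x, y, z axes, in that order (R = Rz(yaw) Ry(pitch) Rx(roll)).
In Python, from cell import robot gives the robot as it stands. The module is installed in compiled form; this text tells all that it offers.
- The arm moves only by the tool carry_out, never from a script. Its argument "moves" is a list that holds one entry, the list of rows, each a list of 7 numbers: the shift along the tool's x, y, z in cm, then the turn, a rotation vector about the tool's x, y, z in degrees, then the opening, from 0 (shut) to 1 (fully open). A call has 1 to 20 rows; each row shifts and turns the commanded pose from where the row before left it, along the tool's axes as they then stand; what a row does not reach is not made up. A row lasts 1/12 s, in which the tool goes at most 41.7 mm and 7.16 degrees, less where a joint would pass 70% of its speed; a pose out of reach is approached as far as the arm can. A call is refused whole if a number of a shift passes 4.17 or a number of a turn 7.16, either way. A call with a gripper value outside its range is refused whole. The fingers move at their own pace and stop on an object; "squeeze" is the grip in N (left out, the last holds). Time passes only in rows, so rows that do not move let the fingers close. It gives the time, the measured TCP pose, the force, the opening and the grip force at its end, in the units of the state.
- robot.state(): the state, without advancing time (a new reading comes with each control period).
- robot.camera(name): name is "side" or "top" or "wrist"; returns the picture (480x640x3 uint8, red, green, blue); there is no depth.
- robot.camera_params(name): a dict with "mtx" (3x3 intrinsics, pixels), "R" (3x3) and "t" (3): a world point X has camera coordinates R X + t. Camera axes: x right, y down, z forward; pixel columns grow to the right and rows downward; lengths in m; the calibration is good to about 2 mm. A picture is of the moment at which its call begins: read the wrist's pose just before it. camera_params takes no time and is no camera call; for the wrist camera it gives the pose at the moment of the call.
- robot.finish_job(): hands the job in; it is judged then, once.
The state is a dict: "time_s": time; "qpos": joint angles; "joint_vel": joint speeds; "joint_efforts": joint torques, N m; "position": TCP position; "tcp_rot": TCP orientation; "force": force on the tool from outside, world axes, zero at the start; "torque": the same for the moment, N m; "gripper_width": opening from 0.0 (shut) to 1.0 (fully open); "finger_force": force on a finger pad.
Only numpy, scipy, OpenCV 4.12 (cv2) and the standard library are available. Lean on these libraries where they do the work, as an engineer would, in place of code of your own. Each camera call takes 0.05 s, during which the arm holds its last target. There are 200 camera calls.

## Working session

There is one attempt and no reset: what is moved stays moved. The work goes in short steps, Python scripts to look and compute and a tool call to move; the robot and the scene stay as the last step left them, time stands still between calls to the robot, and variables do not carry over. Pictures are saved under pics/ and viewed, at most 10 in all, crops included, and the job is handed in when it is done.

Besides the shell and the picture viewer there is one more tool, called after "Call:" by a JSON object that holds its "fn" and its "kwargs". carry_out: Moves the arm, as the interface text tells. Its arguments: {"type":"object","properties":{"moves":{"type":"array","items":{"type":"array","items":{"type":"array","items":{"type":"number"}}}},"squeeze":{"type":"number"}},"required":["moves"]}

```bash
mkdir -p pics; python3 - <<'E'
from cell import robot
import cv2,numpy as np
s=robot.state();print(s['position'],s['tcp_rot'],s['force'],s['gripper_width'])
for n in("top","side"):
    p=robot.camera_params(n);print(n,p)
    cv2.imwrite(f"pics/{n}0.png",robot.camera(n)[:,:,::-1])
E
```

```text
[ 0.30385672 -0.6577235   0.23038929] [-3.13999991e+00  1.39732434e-04  4.32855887e-01] [0.15757183 0.24511323 0.22683505] 1.0007658976542488
top {'mtx': array([[561.58736956,   0.        , 322.69719225],
       [  0.        , 561.58736956, 241.45326383],
       [  0.        ,   0.        ,   1.        ]]), 'R': array([[-0.00847327, -0.99993911, -0.00706922],
       [-0.99095522,  0.00934354, -0.13386729],
       [ 0.13392519,  0.00587099, -0.99097405]]), 't': array([0.05858831, 0.5546281 , 1.42897987])}
side {'mtx': array([[549.10385371,   0.        , 322.59993919],
       [  0.        , 549.10385371, 236.35522855],
       [  0.        ,   0.        ,   1.        ]]), 'R': array([[-0.86142956, -0.50779072, -0.00936421],
       [-0.32738077,  0.56928464, -0.75414643],
       [ 0.38827946, -0.64657837, -0.65663954]]), 't': array([0.48494188, 0.2269914 , 1.11698849])}
```

View pics/top0.png

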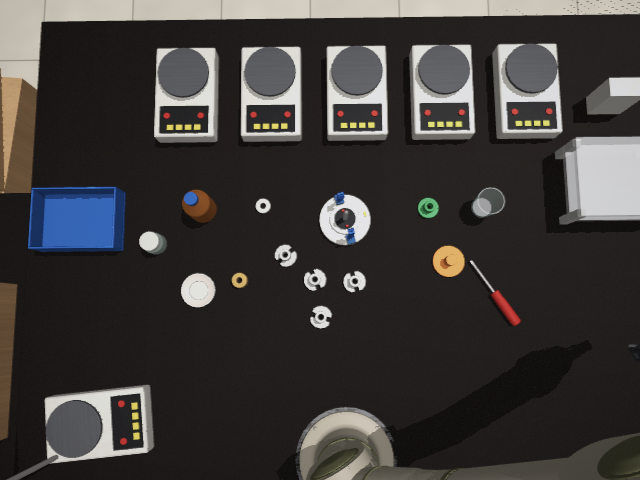

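View pics/side0.png

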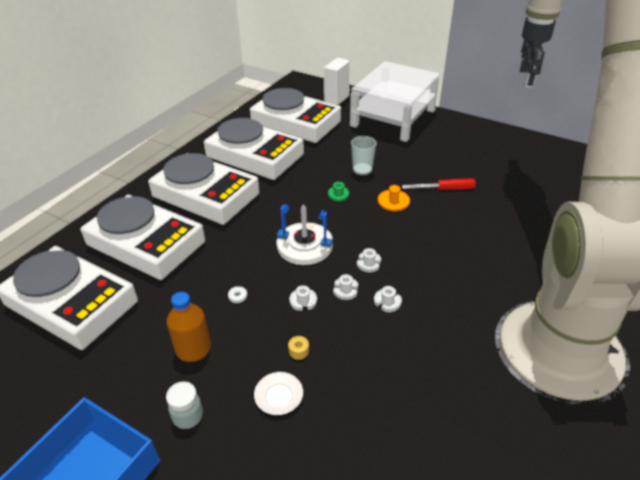

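Top view: four notched supports at (286,256), (315,280), (321,317) and (355,282). The rightmost one, (355,282), is the one meant. The holder is at (345,220), the spacer at (239,280) and the cap at (448,261). The side view shows the same layout.

```bash
cat > h.py <<'E'
from cell import robot
import cv2,numpy as np
def ray(n_or_p,uv,z):
    p=robot.camera_params(n_or_p) if isinstance(n_or_p,str) else n_or_p
    R,t=p['R'],p['t'];o=-R.T@t
    d=R.T@np.linalg.inv(p['mtx'])@np.array([uv[0],uv[1],1.])
    return o+d*(z-o[2])/d[2]
def proj(p,X):
    c=p['mtx']@(p['R']@np.asarray(X,float)+p['t']);return c[:2]/c[2]
def tri(obs):
    A=[];b=[]
    for p,uv in obs:
        o=-p['R'].T@p['t'];d=p['R'].T@np.linalg.inv(p['mtx'])@np.array([*uv,1.]);d/=np.linalg.norm(d)
        M=np.eye(3)-np.outer(d,d);A.append(M);b.append(M@o)
    return np.linalg.lstsq(np.vstack(A),np.hstack(b),rcond=None)[0]
def blob(m,seed,r=40):
    k=np.zeros_like(m);cv2.circle(k,tuple(map(int,seed)),r,255,-1);m=cv2.bitwise_and(m,k)
    n,l,st,c=cv2.connectedComponentsWithStats(m)
    i=1+np.argmax(st[1:,4]);return (l==i).astype(np.uint8)*255,c[i],st[i]
def snap(n,f=None):
    p=robot.camera_params(n);im=robot.camera(n)
    if f:cv2.imwrite(f"pics/{f}.png",im[:,:,::-1])
    return p,im
E
python3 - <<'E'
from h import *
im=cv2.imread('pics/top0.png');hsv=cv2.cvtColor(im,cv2.COLOR_BGR2HSV)
w=cv2.inRange(hsv,(0,0,90),(180,60,255));o=cv2.inRange(hsv,(8,80,90),(30,255,255));b=cv2.inRange(hsv,(100,100,60),(130,255,255))
for nm,m,sd,z,r in [('sup',w,(355,282),.01,18),('spacer',o,(239,280),.024,15),('cap',o,(448,261),.008,25),('holder',w,(345,220),.018,32),('cat+',b,(340,199),.116,12),('cat-',b,(351,236),.116,12)]:
    k,c,st=blob(m,sd,r);cn=max(cv2.findContours(k,0,1)[0],key=cv2.contourArea);cc,rr=cv2.minEnclosingCircle(cn)
    print(nm,c,st,cc,rr,ray('top',cc,z))
q=robot.camera_params('wrist');t=robot.state()
print(q['mtx'][0],-q['R'].T@q['t'],t['position'],q['R'][2])
a=cv2.resize(im[180:310,280:410],None,fx=4,fy=4,interpolation=2)
cv2.imwrite('pics/crop.png',a)
E
```

```text
sup [354.09063444 281.17522659] [343 271  23  22 331] (354.2441711425781, 281.31396484375) 11.370011329650879 [ 0.45210361 -0.02842258  0.01      ]
spacer [239.27745665 279.8265896 ] [232 273  16  15 173] (239.28260803222656, 279.84783935546875) 7.935630798339844 [0.45773169 0.27261874 0.024     ]
cap [448.37546468 260.89714994] [433 245  32  32 807] (448.5666809082031, 260.5) 16.3841552734375 [ 0.50508324 -0.27906146  0.008     ]
holder [344.28169935 219.31699346] [ 319  194   52   51 1530] (344.5750732421875, 219.52145385742188) 25.816455841064453 [ 0.6160753  -0.00494674  0.018     ]
cat+ [339.2        197.49473684] [334 191  10  14  95] (339.5, 197.5) 6.96429443359375 [0.65483065 0.01027864 0.116     ]
cat- [350.39047619 235.99047619] [346 228   9  16 105] (350.5, 235.5) 7.905794143676758 [ 0.55872814 -0.01572114  0.116     ]
[336.14122217   0.         319.28861552] [ 0.37636858 -0.62559919  0.3736484 ] [ 0.30386543 -0.65777875  0.23048464] [-0.28198576 -0.12923872 -0.95067417]
```

View pics/crop.png

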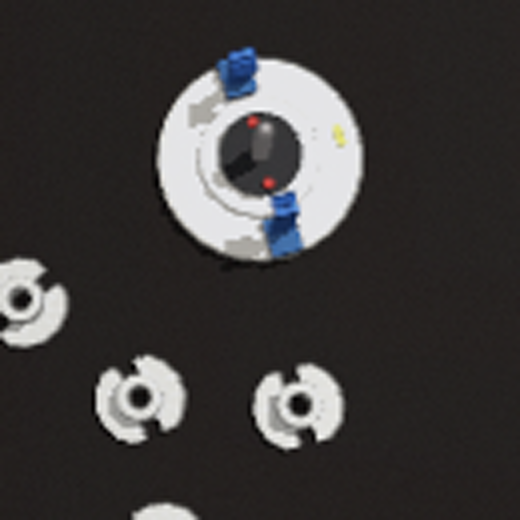

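Call:
{"fn": "carry_out", "kwargs": {"moves": [[[1.99,-2.55,0.35,0,0,0,0.7],[1.99,-2.55,0.35,0,0,0,0.7],[1.99,-2.55,0.35,0,0,0,0.7],[1.99,-2.55,0.35,0,0,0,0.7],[1.99,-2.55,0.35,0,0,0,0.7],[1.99,-2.55,0.35,0,0,0,0.7],[1.99,-2.55,0.35,0,0,0,0.7],[1.99,-2.55,0.35,0,0,0,0.7],[1.99,-2.55,0.35,0,0,0,0.7],[1.99,-2.55,0.35,0,0,0,0.7],[1.99,-2.55,0.35,0,0,0,0.7],[1.99,-2.55,0.35,0,0,0,0.7],[1.99,-2.55,0.35,0,0,0,0.7],[1.99,-2.55,0.35,0,0,0,0.7],[1.99,-2.55,0.35,0,0,0,0.7],[1.99,-2.55,0.35,0,0,0,0.7],[1.99,-2.55,0.35,0,0,0,0.7],[1.99,-2.55,0.35,0,0,0,0.7],[1.99,-2.55,0.35,0,0,0,0.7],[1.99,-2.55,0.35,0,0,0,0.7]]], "squeeze": 25}}

```text
time_s: 1.77
position: [0.4515, -0.0267, 0.161]
tcp_rot: [-3.142, 0.0, 0.433]
force: [1.1, -0.1, 1.0]
gripper_width: 0.698
finger_force: 0.0
```

```bash
python3 - <<'E'
from h import *
s=robot.state();print(s['time_s'],s['position'],s['tcp_rot'])
p,im=snap('wrist','w1');np.savez('w1.npz',**p)
print(proj(p,[.452,-.028,.034]),proj(p,[.615,-.004,.034]),proj(p,[.615,-.004,.126]))
E
```

```text
1.7667 [ 0.45146814 -0.02669465  0.16102647] [-3.14154580e+00  2.37583082e-04  4.32740736e-01]
[319.66154848 229.58859879] [387.26111392  10.28319548] [428.28056729 -61.84561358]
```

View pics/w1.png

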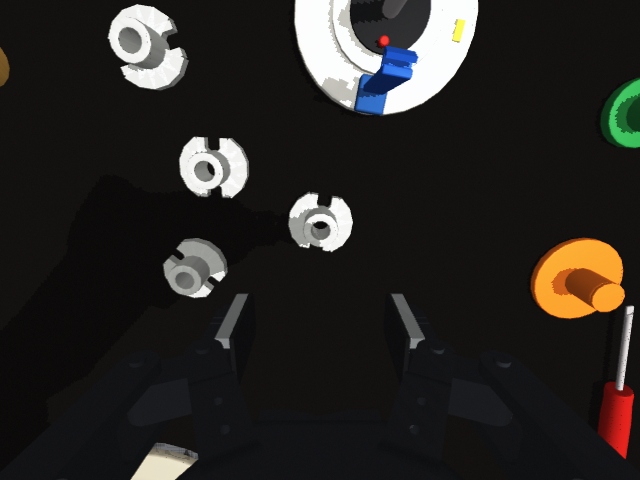

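The wrist view shows the meant support at (320,222), between the fingers' lanes, with its notches at about (324,200) and (318,248). The notch line is nearly parallel to tool x. One red pin is visible at (384,41).

```bash
cat >> h.py <<'E'
def rectify(p,im,c,z,half=.04,res=.00025):
    """top-down picture of plane z about c: row 0 = +x side, column 0 = +y side"""
    n=int(2*half/res);g=np.float32([[half,half],[half,-half],[-half,-half],[-half,half]])
    src=np.float32([proj(p,[c[0]+a,c[1]+b,z]) for a,b in g])
    H=cv2.getPerspectiveTransform(src,np.float32([[0,0],[n,0],[n,n],[0,n]]))
    return cv2.warpPerspective(im,H,(n,n))
E
python3 - <<'E'
from h import *
p=dict(np.load('w1.npz'));im=cv2.imread('pics/w1.png');res=.00025
c=np.array([.452,-.028])
r=rectify(p,im,c,.010);hsv=cv2.cvtColor(r,cv2.COLOR_BGR2HSV)
m=cv2.inRange(hsv,(0,0,55),(180,70,255));k,_,_=blob(m,(160,160),155)
cn=max(cv2.findContours(k,0,1)[0],key=cv2.contourArea);cc,rr=cv2.minEnclosingCircle(cn)
ctr=c+np.array([160-cc[1],160-cc[0]])*res
print('disc',ctr,rr*res)
# notches: dark samples on circles at 22..26 mm
for rad in(.021,.023,.025):
    a=np.radians(np.arange(0,360));
    v=np.array([k[int(round(cc[1]-rad/res*np.cos(t))),int(round(cc[0]-rad/res*np.sin(t)))] for t in a])
    d=np.where(v==0)[0];print(rad,d.tolist())
# hub top bore
r2=rectify(p,im,c,.034);
cv2.imwrite('pics/rect.png',np.hstack([r,r2]))
E
```

```text
disc [ 0.45178278 -0.0285302 ] 0.03025419044494629
0.021 [0, 1, 2, 3, 4, 5, 6, 7, 8, 9, 10, 11, 12, 13, 14, 15, 16, 17, 18, 19, 20, 21, 22, 23, 24, 25, 26, 27, 28, 29, 30, 31]
0.023 [2, 3, 4, 5, 6, 7, 8, 9, 10, 11, 12, 13, 14, 15, 16, 17, 18, 19, 20, 21, 22, 23, 24, 25, 26, 27, 28, 29, 181, 182, 183, 184, 185, 186, 187, 188, 189, 191, 192, 193, 194]
0.025 [2, 3, 4, 5, 6, 7, 8, 9, 10, 11, 12, 13, 14, 15, 16, 17, 18, 19, 20, 21, 22, 23, 24, 25, 26, 27, 28, 182, 183, 184, 185, 186, 187, 188, 189, 190, 191, 192, 193, 194, 195, 196, 197, 198, 199, 200, 201, 202, 203, 204, 205, 206, 207]
```

View pics/rect.png

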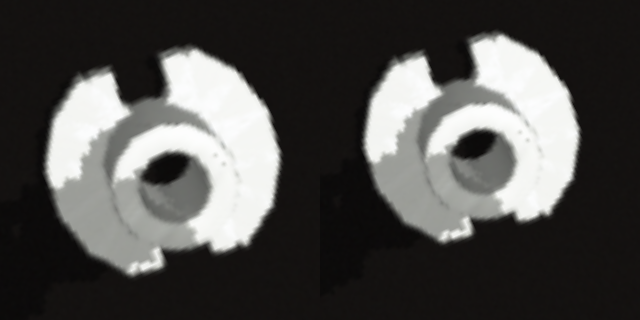

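The rectified view puts the hub at (0.4517,-0.0287) and the notch line at 15°. Next I measure the holder axis and pins from the pictures I already have.

```bash
python3 - <<'E'
from h import *
pt=robot.camera_params('top');ps=robot.camera_params('side');pw=dict(np.load('w1.npz'))
c=np.array([.6155,-.0045])
T=cv2.imread('pics/top0.png');S=cv2.imread('pics/side0.png');W=cv2.imread('pics/w1.png')
for nm,p,im in(('top',pt,T),('side',ps,S),('wrist',pw,W)):
    h=cv2.cvtColor(im,cv2.COLOR_BGR2HSV);red=cv2.inRange(h,(0,120,90),(8,255,255))|cv2.inRange(h,(172,120,90),(180,255,255))
    k=np.zeros_like(red);u=proj(p,[*c,.034]);cv2.circle(k,tuple(int(x) for x in u),{'wrist':80}.get(nm,14),255,-1)
    n,l,st,ce=cv2.connectedComponentsWithStats(red&k)
    wts=im[:,:,2].astype(float)-im[:,:,1]
    P=[]
    for i in range(1,n):
        if st[i,4]>2:
            q=cv2.dilate((l==i).astype(np.uint8),np.ones((3,3)))>0;ys,xs=np.where(q);w=np.clip(wts[q]-20,0,None)
            uv=(np.average(xs,weights=w),np.average(ys,weights=w));P.append(ray(p,uv,.039));print(nm,st[i,4],uv,P[-1])
    if len(P)==2:
        d=P[0]-P[1];print('mid',(P[0]+P[1])/2,'ang',np.degrees(np.arctan2(d[1],d[0]))%180,np.linalg.norm(d))
# foot outlines
for nm,p,im in(('top',pt,T),('side',ps,S)):
    r=rectify(p,im,c,.018,half=.1,res=.0005);h=cv2.cvtColor(r,cv2.COLOR_BGR2HSV)
    m=cv2.inRange(h,(0,0,110),(180,60,255));k,_,_=blob(m,(200,200),190)
    cn=max(cv2.findContours(k,0,1)[0],key=cv2.contourArea)
    e=cv2.fitEllipse(cv2.convexHull(cn));print(nm,'foot',c+(200-np.array(e[0])[::-1])*.0005,np.array(e[1])*.0005)
E
```

```text
top 7 (np.float64(342.70284697508896), np.float64(209.9572953736655)) [6.37947391e-01 3.35136050e-04 3.90000000e-02]
top 8 (np.float64(346.7378151260504), np.float64(225.2689075630252)) [ 0.59708808 -0.00968581  0.039     ]
mid [ 0.61751774 -0.00467534  0.039     ] ang 13.780077481179902 0.042070211029832105
side 9 (np.float64(296.3751743375174), np.float64(232.92329149232916)) [0.63466531 0.00324841 0.039     ]
side 14 (np.float64(312.1272), np.float64(235.5672)) [ 0.5963319  -0.00747882  0.039     ]
mid [ 0.6154986  -0.00211521  0.039     ] ang 15.633767488724772 0.039806078279132656
wrist 93 (np.float64(383.7652658981034), np.float64(40.38809966530309)) [ 0.59642237 -0.01020709  0.039     ]
top foot [ 0.61720394 -0.00485638] [0.13663213 0.13716615]
side foot [ 0.61867393 -0.0035284 ] [0.13711928 0.180034  ]
```

Call:
{"fn": "carry_out", "kwargs": {"moves": [[[0,0,0,0,0,4.9,0.7],[0,0,0,0,0,4.9,0.7],[0,0,0,0,0,0,0.7]]]}}

```text
time_s: 2.07
position: [0.4513, -0.0279, 0.1611]
tcp_rot: [3.142, 0.001, 0.259]
force: [-0.6, -0.7, 0.4]
gripper_width: 0.696
finger_force: 0.0
```

Call:
{"fn": "carry_out", "kwargs": {"moves": [[[0,0.09,3,0,0,0,0.7],[0,0,3,0,0,0,0.7],[0,0,3,0,0,0,0.7],[0,0,2.5,0,0,0,0.7],[0,0,1.5,0,0,0,0.7],[0,0,0.9,0,0,0,0.7],[0,0,0,0,0,0,0.25],[0,0,0,0,0,0,0.2],[0,0,0,0,0,0,0.2],[0,0,0,0,0,0,0.2],[0,0,0,0,0,0,0.2],[0,0,0,0,0,0,0.2]]]}}

```text
time_s: 3.07
position: [0.4526, -0.0291, 0.0235]
tcp_rot: [-3.142, -0.0, 0.262]
force: [0.2, 0.1, -0.4]
gripper_width: 0.329
finger_force: 24.7
```

```bash
python3 - <<'E'
from h import *
s=robot.state();print(s['position'],s['tcp_rot'],s['gripper_width'],s['finger_force'])
snap('wrist','w2')
E
```

```text
[ 0.45256758 -0.02913802  0.02348351] [-3.14155623e+00 -3.08973777e-04  2.62048560e-01] 0.32861254589491395 24.72884996328503
```

Call:
{"fn": "carry_out", "kwargs": {"moves": [[[0,0,-1,0,0,0,0.2],[0,0,-3,0,0,0,0.2],[0,0,-4,0,0,0,0.2],[0,0,-4,0,0,0,0.2],[1,0.4,-3,0,0,0,0.2],[2.5,0.5,-1,0,0,0,0.2],[2.5,0.5,0,0,0,0,0.2],[2,0.5,0,0,0,0,0.2],[0,0,0,0,0,0,0.2],[0,0,0,0,0,0,0.2]]]}}

```text
time_s: 3.95
position: [0.5348, -0.0267, 0.1827]
tcp_rot: [-3.141, 0.001, 0.262]
force: [-1.3, 0.5, -0.4]
gripper_width: 0.332
finger_force: 25.2
```

```bash
python3 - <<'E'
from h import *
s=robot.state();print(s['position'],s['tcp_rot'],s['gripper_width'],s['force'])
p,im=snap('wrist','w3');np.savez('w3.npz',**p)
print(proj(p,[.617,-.0048,.126]),proj(p,[.617,-.0048,.034]))
E
```

```text
[ 0.53483476 -0.0266971   0.18274768] [-3.14127222e+00  9.22960705e-04  2.62083316e-01] 0.332258125938246 [-1.33901827  0.52157671 -0.43537813]
[317.71334927 119.37078057] [318.23566321 122.61976725]
```

View pics/w3.png

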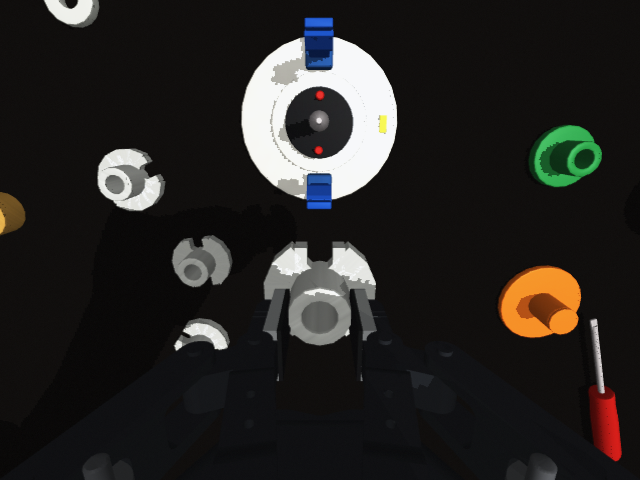

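The view shows the post tip at (319,121), the pins at (320,95) and (319,150), and the held hub's bore at (320,317) with its notch at (319,248). Everything is aligned with tool x.

```bash
python3 - <<'E'
from h import *
p=dict(np.load('w3.npz'));im=cv2.imread('pics/w3.png');h=cv2.cvtColor(im,cv2.COLOR_BGR2HSV)
red=cv2.inRange(h,(0,120,90),(8,255,255))|cv2.inRange(h,(172,120,90),(180,255,255))
P=[ray(p,blob(red,s,12)[1],.040)[:2] for s in((320,95),(319,150))];d=P[0]-P[1]
print('pins',P,'mid',(P[0]+P[1])/2,'ang',np.degrees(np.arctan2(d[1],d[0])))
g=im[:,:,2];post=blob(cv2.inRange(h,(0,0,75),(180,60,255)),(319,121),16);print('post blob',post[1],post[2],ray(p,post[1],.120))
w=cv2.inRange(h,(0,0,110),(180,60,255));k,_,_=blob(w,(319,121),95)
e=cv2.fitEllipse(cv2.convexHull(max(cv2.findContours(k,0,1)[0],key=cv2.contourArea)));print('foot',e,ray(p,e[0],.018))
b=cv2.inRange(h,(100,100,40),(130,255,255))
Q=[ray(p,blob(b,s,32)[1],.1)[:2] for s in((319,42),(319,190))];d=Q[0]-Q[1];print('catch ang',np.degrees(np.arctan2(d[1],d[0])),(Q[0]+Q[1])/2)
hz=.1827-.0235+.034
bo=ray(p,(320,317),hz);nt=ray(p,(319,248),hz-.024);print('bore',bo,'notch',nt)
s=robot.state()['position'];c,si=np.cos(.262),np.sin(.262)
D=np.array([.617,-.0048])-s[:2];print(s,c*D[0]+si*D[1],si*D[0]-c*D[1])
E
```

```text
pins [array([ 6.37204586e-01, -5.37109694e-04]), array([ 0.59658205, -0.01037172])] mid [ 0.61689332 -0.00545442] ang 13.60930951852534
post blob [319.32142857 119.45      ] [310 110  19  20 280] [ 0.61735036 -0.00563762  0.12      ]
foot ((318.8423156738281, 117.53248596191406), (156.06446838378906, 164.93556213378906), 179.0604248046875) [ 0.62140913 -0.00410628  0.018     ]
catch ang 15.031169404379396 [ 0.61635562 -0.00539456]
bore [ 0.53482969 -0.02817254  0.1932    ] notch [ 0.55821621 -0.02139507  0.1692    ]
[ 0.53369467 -0.02682868  0.18252982] 0.08616815640091931 0.0003002252387351266
```

Call:
{"fn": "carry_out", "kwargs": {"moves": [[[2,0,0,0,0,0,0.2],[3,0,0,0,0,0,0.2],[2.5,0,0,0,0,0,0.2],[1.05,0,0,0,0,0,0.2],[0,0,0,0,0,1.2,0.2],[0,0,0,0,0,0,0.2],[0,0,1,0,0,0,0.2],[0,0,1,0,0,0,0.2],[0,0,1,0,0,0,0.2],[0,0,0.7,0,0,0,0.2],[0,0,0.5,0,0,0,0.2],[0,0,0.3,0,0,0,0.2],[0,0,0,0,0,0,0.2]]]}}

```text
time_s: 5.08
position: [0.6167, -0.0047, 0.1368]
tcp_rot: [-3.141, 0.002, 0.241]
force: [-0.1, -0.4, -1.0]
gripper_width: 0.325
finger_force: 25.2
```

```bash
python3 - <<'E'
from h import *
s=robot.state();print(s['position'],s['tcp_rot'],s['gripper_width'],s['force'],s['torque'])
E
```

```text
[ 0.61665252 -0.00473724  0.13679741] [-3.14104836e+00  2.38920749e-03  2.40830687e-01] 0.3246222667077434 [-0.08608105 -0.37415353 -1.02046631] [-0.01428425 -0.04600412  0.03168302]
```

Call:
{"fn": "carry_out", "kwargs": {"moves": [[[0,0,1.2,0,0,0,0.2],[0,0,1.2,0,0,0,0.2],[0,0,1.2,0,0,0,0.2],[0,0,1.2,0,0,0,0.2],[0,0,1,0,0,0,0.2],[0,0,0.6,0,0,0,0.2],[0,0,0.3,0,0,0,0.2],[0,0,0,0,0,0,0.2],[0,0,0,0,0,0,0.2]]]}}

```text
time_s: 5.83
position: [0.6171, -0.0047, 0.0707]
tcp_rot: [-3.141, 0.001, 0.241]
force: [0.6, -0.8, -1.4]
gripper_width: 0.332
finger_force: 25.2
```

Pins should be met at TCP z≈0.0635 and home is at 0.0575, so I go on in small steps.

Call:
{"fn": "carry_out", "kwargs": {"moves": [[[0,0,0.2,0,0,0,0.2],[0,0,0.2,0,0,0,0.2],[0,0,0.2,0,0,0,0.2],[0,0,0.15,0,0,0,0.2],[0,0,0.1,0,0,0,0.2],[0,0,0,0,0,0,0.2],[0,0,0,0,0,0,0.2]]]}}

```text
time_s: 6.42
position: [0.6169, -0.0047, 0.0621]
tcp_rot: [-3.141, 0.001, 0.241]
force: [0.1, 0.3, -1.8]
gripper_width: 0.325
finger_force: 25.2
```

Call:
{"fn": "carry_out", "kwargs": {"moves": [[[0,0,0.1,0,0,0,0.2],[0,0,0.1,0,0,0,0.2],[0,0,0.1,0,0,0,0.2],[0,0,0,0,0,0,0.2],[0,0,0,0,0,0,0.2]]]}}

```text
time_s: 6.83
position: [0.6169, -0.0047, 0.0591]
tcp_rot: [-3.141, 0.001, 0.241]
force: [0.1, -0.1, -1.4]
gripper_width: 0.321
finger_force: 25.2
```

Call:
{"fn": "carry_out", "kwargs": {"moves": [[[0,0,0.07,0,0,0,0.2],[0,0,0.05,0,0,0,0.2],[0,0,0,0,0,0,0.2],[0,0,0,0,0,0,0.2]]]}}

```text
time_s: 7.17
position: [0.617, -0.0047, 0.0579]
tcp_rot: [-3.141, 0.001, 0.241]
force: [-0.8, 0.2, -0.4]
gripper_width: 0.323
finger_force: 25.2
```

```bash
python3 - <<'E'
from h import *
s=robot.state();print(s['position'],s['force'])
E
```

```text
[ 0.6169536  -0.00470167  0.05794   ] [-0.76156883  0.24604243 -0.35966609]
```

Call:
{"fn": "carry_out", "kwargs": {"moves": [[[0,0,0,0,0,0,0.45],[0,0,0,0,0,0,0.55],[0,0,0,0,0,0,0.55],[0,0,-1,0,0,0,0.55],[0,0,-2.5,0,0,0,0.55],[0,0,-3.5,0,0,0,0.6],[0,0,-3.5,0,0,0,0.7],[-1,0,-3,0,0,0,0.7],[-3,0,0,0,0,0,0.7],[-3,0,0,0,0,0,0.7],[-1.5,0,0,0,0,0,0.7],[0,0,0,0,0,0,0.7],[0,0,0,0,0,0,0.7]]]}}

```text
time_s: 8.25
position: [0.5345, -0.0251, 0.1942]
tcp_rot: [-3.141, -0.0, 0.24]
force: [-0.2, 0.3, 0.4]
gripper_width: 0.7
finger_force: 0.0
```

```bash
python3 - <<'E'
from h import *
s=robot.state();print(s['position'],s['tcp_rot'],s['force'])
p,im=snap('wrist','w4');pt,it=snap('top','t4');ps,iS=snap('side','s4')
u=proj(p,[.617,-.005,.05]).astype(int);a=im[max(0,u[1]-75):u[1]+75,u[0]-100:u[0]+100]
v=proj(ps,[.617,-.005,.05]).astype(int);b=iS[v[1]-50:v[1]+50,v[0]-50:v[0]+50]
a=cv2.resize(a,None,fx=2,fy=2,interpolation=2);b=cv2.resize(b,(a.shape[0],a.shape[0]),interpolation=2)
cv2.imwrite('pics/c4.png',np.hstack([a,b])[:,:,::-1])
print('spacer wrist',proj(p,[.4577,.2726,.024]),u,v)
E
```

```text
[ 0.53450913 -0.02514135  0.19420737] [-3.14148972e+00 -2.68463894e-04  2.40382710e-01] [-0.17144004  0.32896604  0.37695812]
spacer wrist [ -1.22212423 220.6194728 ] [318 122] [304 229]
```

View pics/c4.png

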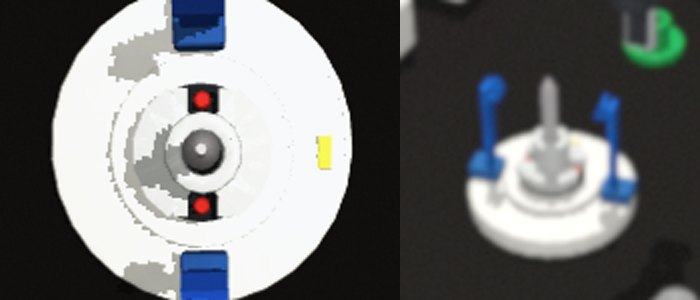

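Both red pins show in the notches, at crop (202,100) and (202,205), so the support is home. Next is the spacer.

Call:
{"fn": "carry_out", "kwargs": {"moves": [[[0,-1.5,0,0,0,0,0.6],[0,-3,0.3,0,0,0,0.6],[0,-3,0.3,0,0,0,0.6],[0,-3,0.3,0,0,0,0.6],[0,-3,0.5,0,0,0,0.6],[0,-3,0.5,0,0,0,0.6],[0,-3,0.5,0,0,0,0.6],[0,-3,0.5,0,0,0,0.6],[-0.2,-3,0.5,0,0,0,0.6],[-0.2,-3,0,0,0,0,0.6],[0,-2.2,0,0,0,0,0.6],[0,0,0,0,0,0,0.6],[0,0,0,0,0,0,0.6]]]}}

```text
time_s: 9.48
position: [0.4574, 0.2742, 0.1588]
tcp_rot: [-3.141, 0.001, 0.244]
force: [0.1, -1.3, -0.8]
gripper_width: 0.602
finger_force: 0.0
```

```bash
python3 - <<'E'
from h import *
s=robot.state();print(s['position'],s['tcp_rot'])
p,im=snap('wrist','w5');h=cv2.cvtColor(im[:,:,::-1].copy(),cv2.COLOR_BGR2HSV)
u=proj(p,[.4577,.2726,.024]);o=cv2.inRange(h,(10,60,60),(32,255,255))
k,c,st=blob(o,u,60);print(u,c,st)
# bore rim on the top face, and outline, in the top plane
r=rectify(p,im,(.4577,.2726),.024);cv2.imwrite('pics/r5.png',r[:,:,::-1])
hh=cv2.cvtColor(r[:,:,::-1].copy(),cv2.COLOR_BGR2HSV);V=hh[:,:,2]
print(V[160,80:250:6],V[80:250:6,160])
E
```

```text
[0.45740394 0.27421483 0.15878535] [-3.14102668e+00  1.17104657e-03  2.44237679e-01]
[319.97452079 227.1199942 ] [318.88121709 224.3464014 ] [ 296  200   47   50 1709]
[214 254 254 254 255 255 255 233 151  59  30  30  27  24  21  68 137 136
 188 254 254 254 254 255 255 254  85  29  30] [177 252 255 255 255 255 255 254 172  20  20  20  24  19  33 131 162 166
 165 240 255 254 244 233 244 236 200  39  30]
```

View pics/r5.png

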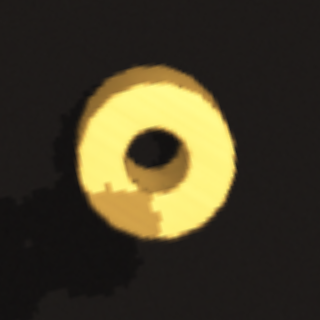

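The spacer's top face is centred at (157,161) in the rectified view, i.e. (0.4575, 0.2734), which is under the tool to within 1 mm.

Call:
{"fn": "carry_out", "kwargs": {"moves": [[[0,0.07,3,0,0,0,0.6],[0,0,3,0,0,0,0.6],[0,0,3,0,0,0,0.6],[0,0,2.8,0,0,0,0.6],[0,0,2,0,0,0,0.6],[0,0,1,0,0,0,0.6],[0,0,0.3,0,0,0,0.6],[0,0,0,0,0,0,0.4],[0,0,0,0,0,0,0.35],[0,0,0,0,0,0,0.35],[0,0,0,0,0,0,0.35],[0,0,0,0,0,0,0.35]]]}}

```text
time_s: 10.53
position: [0.4578, 0.2718, 0.0091]
tcp_rot: [-3.141, -0.0, 0.241]
force: [-0.9, 0.4, -1.0]
gripper_width: 0.454
finger_force: 25.3
```

```bash
python3 - <<'E'
from h import *
s=robot.state();print(s['position'],s['gripper_width'],s['force'])
E
```

```text
[0.45784208 0.27180213 0.00910289] 0.4535137702838834 [-0.94521326  0.35172443 -0.96459617]
```

Call:
{"fn": "carry_out", "kwargs": {"moves": [[[0,0,-1,0,0,0,0.35],[0,0,-3,0,0,0,0.35],[0,0,-4,0,0,0,0.35],[0,0,-4,0,0,0,0.35],[0.4,1.2,-3,0,0,0,0.35],[0.8,2.8,-1,0,0,0,0.35],[0.8,2.8,0,0,0,0,0.35],[0.8,2.8,0,0,0,0,0.35],[0.8,2.8,0,0,0,0,0.35],[0.8,2.8,0,0,0,0,0.35],[0.8,2.8,0,0,0,0,0.35],[0.8,2.8,0,0,0,0,0.35],[0.8,2.8,0,0,0,0,0.35],[0.8,2.8,0,0,0,0,0.35],[0.8,2.8,0,0,0,0,0.35],[0.46,1.45,0,0,0,0,0.35],[0,0,0,0,0,0,0.35],[0,0,0,0,0,0,0.35],[0,0,0,0,0,0,0.35]]]}}

```text
time_s: 12.12
position: [0.6161, -0.0036, 0.1682]
tcp_rot: [-3.14, 0.001, 0.242]
force: [0.0, -0.2, -1.9]
gripper_width: 0.45
finger_force: 25.8
```

```bash
python3 - <<'E'
from h import *
P=[]
for i in range(4):
    robot.camera('top');s=robot.state();P.append(s['position'])
print(np.mean(P,0),np.std(P,0),s['tcp_rot'],s['gripper_width'])
E
```

```text
[ 0.61617394 -0.00337246  0.16818032] [1.20608321e-04 1.23925497e-04 3.18307919e-05] [-3.14081593e+00  1.22820225e-03  2.42764415e-01] 0.44885623503581884
```

Call:
{"fn": "carry_out", "kwargs": {"moves": [[[0.05,0.15,0,0,0,0,0.35],[0,0,1,0,0,0,0.35],[0,0,1,0,0,0,0.35],[0,0,0.8,0,0,0,0.35],[0,0,0.6,0,0,0,0.35],[0,0,0.6,0,0,0,0.35],[0,0,0.6,0,0,0,0.35],[0,0,0,0,0,0,0.35],[0,0,0,0,0,0,0.35]]]}}

```text
time_s: 13.07
position: [0.6173, -0.0063, 0.1215]
tcp_rot: [-3.141, 0.002, 0.241]
force: [-0.9, 0.2, -1.1]
gripper_width: 0.453
finger_force: 25.8
```

Call:
{"fn": "carry_out", "kwargs": {"moves": [[[0,0,1,0,0,0,0.35],[0,0,1,0,0,0,0.35],[0,0,1,0,0,0,0.35],[0,0,0.7,0,0,0,0.35],[0,0,0.3,0,0,0,0.35],[0,0,0.15,0,0,0,0.35],[0,0,0.1,0,0,0,0.35],[0,0,0.1,0,0,0,0.35],[0,0,0,0,0,0,0.35],[0,0,0,0,0,0,0.35]]]}}

```text
time_s: 13.9
position: [0.6176, -0.0062, 0.0787]
tcp_rot: [-3.141, 0.001, 0.241]
force: [-0.2, 2.3, -2.7]
gripper_width: 0.454
finger_force: 25.7
```

Call:
{"fn": "carry_out", "kwargs": {"moves": [[[0,-0.1,0.08,0,0,0,0.35],[0,0,0.08,0,0,0,0.35],[0,0,0,0,0,0,0.35],[0,0,0,0,0,0,0.35]]]}}

```text
time_s: 14.23
position: [0.6174, -0.0056, 0.077]
tcp_rot: [-3.142, 0.001, 0.241]
force: [0.4, -0.3, -1.3]
gripper_width: 0.453
finger_force: 25.8
```

Call:
{"fn": "carry_out", "kwargs": {"moves": [[[0,0,0,0,0,0,0.6],[0,0,0,0,0,0,0.6],[0,0,-1,0,0,0,0.6],[0,0,-2.5,0,0,0,0.6],[0,0,-3.5,0,0,0,0.6],[-0.3,0.4,-3,0,0,0,0.5],[-1.2,1.7,0,0,0,0,0.5],[-2,2.7,0,0,0,0,0.5],[-2,2.7,0,0,0,0,0.5],[-2,2.7,0,0,0,0,0.5],[-2,2.7,0,0,0,0,0.5],[-2,2.7,0,0,0,0,0.5],[-2,2.7,0,0,0,0,0.5],[-2,2.7,0,0,0,0,0.5],[-1.5,2,0,0,0,0,0.5],[-0.45,0.87,0,0,0,0,0.5],[0,0,0,0,0,0,0.5],[0,0,0,0,0,0,0.5]]]}}

```text
time_s: 15.73
position: [0.5053, -0.2783, 0.1775]
tcp_rot: [-3.141, 0.0, 0.24]
force: [-0.2, 0.9, 0.7]
gripper_width: 0.496
finger_force: 0.0
```

```bash
python3 - <<'E'
from h import *
s=robot.state();print(s['position'],s['tcp_rot'])
p,im=snap('wrist','w6');c=(.505,-.279)
r1=rectify(p,im,c,.008,.06,.0004)[:,:,::-1].copy();r2=rectify(p,im,c,.043,.06,.0004)[:,:,::-1].copy()
o=cv2.inRange(cv2.cvtColor(r1,cv2.COLOR_BGR2HSV),(5,100,60),(25,255,255));k,_,_=blob(o,(150,150),149)
cc,rr=cv2.minEnclosingCircle(max(cv2.findContours(k,0,1)[0],key=cv2.contourArea))
print('flange',c+(150-np.array(cc)[::-1])*.0004,rr*.0004)
ps,iS=snap('side');v=proj(ps,[.617,-.005,.075]).astype(int);b=cv2.resize(iS[v[1]-50:v[1]+50,v[0]-50:v[0]+50],(300,300),interpolation=2)[:,:,::-1]
cv2.imwrite('pics/c6.png',np.hstack([r2,b]))
E
```

```text
[ 0.50529304 -0.27828919  0.17745476] [-3.14110862e+00  2.27433510e-04  2.40371776e-01]
flange [ 0.50356152 -0.27871924] 0.04291454162597656
```

View pics/c6.png

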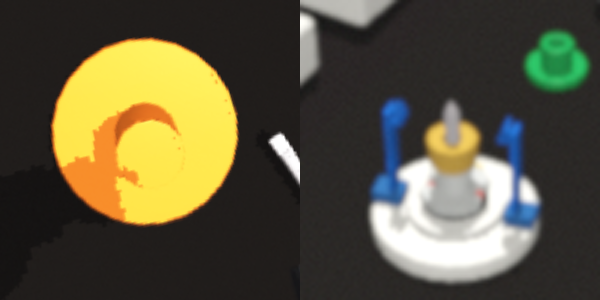

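The spacer stands on the hub in the side crop. The cap's knob centre at (150,154) gives (0.5035, -0.2788).

Call:
{"fn": "carry_out", "kwargs": {"moves": [[[-0.19,0,3,0,0,0,0.5],[0,0,4,0,0,0,0.5],[0,0,4,0,0,0,0.5],[0,0,2.5,0,0,0,0.5],[0,0,1.5,0,0,0,0.5],[0,0,0.8,0,0,0,0.5],[0,0,0.2,0,0,0,0.5],[0,0,0,0,0,0,0.25],[0,0,0,0,0,0,0.2],[0,0,0,0,0,0,0.2],[0,0,0,0,0,0,0.2],[0,0,0,0,0,0,0.2]]], "squeeze": 28}}

```text
time_s: 16.83
position: [0.5032, -0.2794, 0.0178]
tcp_rot: [3.141, 0.0, 0.241]
force: [-0.4, -1.0, -1.6]
gripper_width: 0.31
finger_force: 27.8
```

```bash
python3 - <<'E'
from h import *
s=robot.state();print(s['position'],s['gripper_width'],s['force'])
E
```

```text
[ 0.50315798 -0.27944599  0.01783519] 0.3097556997074398 [-0.4411051  -0.99904729 -1.64006662]
```

Call:
{"fn": "carry_out", "kwargs": {"moves": [[[0,0,-1,0,0,0,0.2],[0,0,-3,0,0,0,0.2],[0,0,-4,0,0,0,0.2],[0,0,-4,0,0,0,0.2],[0.6,-0.8,-3,0,0,0,0.2],[1.5,-2,-0.5,0,0,0,0.2],[2,-2.7,0,0,0,0,0.2],[2,-2.7,0,0,0,0,0.2],[2,-2.7,0,0,0,0,0.2],[2,-2.7,0,0,0,0,0.2],[2,-2.7,0,0,0,0,0.2],[2,-2.7,0,0,0,0,0.2],[1.8,-2.7,0,0,0,0,0.2],[1.2,-2,0,0,0,0,0.2],[0.51,-0.2,0,0,0,0,0.2],[0,0,0,0,0,0,0.2],[0,0,0,0,0,0,0.2],[0,0,0,0,0,0,0.2]]]}}

```text
time_s: 18.33
position: [0.6164, -0.007, 0.1722]
tcp_rot: [3.141, 0.002, 0.239]
force: [-0.0, -0.5, -2.1]
gripper_width: 0.309
finger_force: 28.0
```

```bash
python3 - <<'E'
from h import *
s=robot.state();print(s['position'],s['tcp_rot'],s['gripper_width'],s['force'])
D=np.array([.6172,-.0053])-s['position'][:2];c,q=np.cos(.241),np.sin(.241);print(c*D[0]+q*D[1],q*D[0]-c*D[1])
E
```

```text
[ 0.61636597 -0.00702628  0.17223478] [3.14109594e+00 1.61925036e-03 2.38828573e-01] 0.30897718938228075 [-0.03810665 -0.49856394 -2.06768856]
0.0012219471214785882 -0.0014773309014349304
```

Call:
{"fn": "carry_out", "kwargs": {"moves": [[[0.12,-0.14,0,0,0,0,0.2],[0,0,1,0,0,0,0.2],[0,0,1,0,0,0,0.2],[0,0,0.7,0,0,0,0.2],[0,0,0.5,0,0,0,0.2],[0,0,0.4,0,0,0,0.2],[0,0,0.3,0,0,0,0.2],[0,0,0,0,0,0,0.2],[0,0,0,0,0,0,0.2]]]}}

```text
time_s: 19.08
position: [0.6178, -0.0034, 0.1328]
tcp_rot: [-3.141, 0.001, 0.241]
force: [-0.2, -0.3, -1.7]
gripper_width: 0.311
finger_force: 28.0
```

Call:
{"fn": "carry_out", "kwargs": {"moves": [[[-0.03,0.15,0,0,0,0,0.2],[0,0,0.3,0,0,0,0.2],[0,0,0.3,0,0,0,0.2],[0,0,0.25,0,0,0,0.2],[0,0,0.25,0,0,0,0.2],[0,0,0,0,0,0,0.2]]]}}

```text
time_s: 19.58
position: [0.6176, -0.0051, 0.1215]
tcp_rot: [-3.141, 0.002, 0.241]
force: [-1.0, -0.7, -1.7]
gripper_width: 0.308
finger_force: 27.8
```

```bash
python3 - <<'E'
from h import *
s=robot.state();print(s['position'],s['force'],s['torque'],s['gripper_width'])
ps,iS=snap('side');v=proj(ps,[.617,-.005,.1]).astype(int);b=cv2.resize(iS[v[1]-60:v[1]+60,v[0]-60:v[0]+60],(480,480),interpolation=2)[:,:,::-1]
cv2.imwrite('pics/c7.png',b)
E
```

```text
[ 0.61755781 -0.00510282  0.12148699] [-0.9920346  -0.68162615 -1.74493911] [-0.23327655  0.2286521   0.08903938] 0.30770507266076286
```

View pics/c7.png

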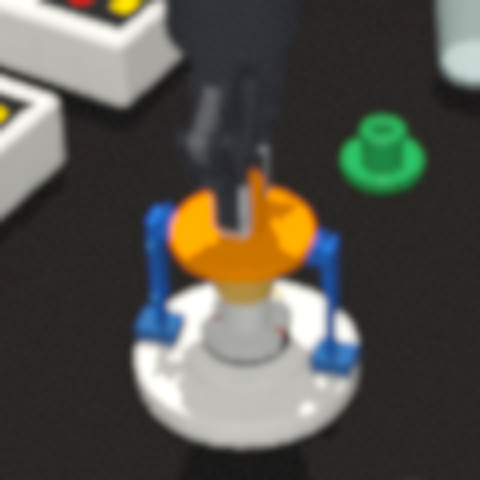

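The cap's flange is between the two catch noses, level and above the spacer, so I keep pressing gently.

Call:
{"fn": "carry_out", "kwargs": {"moves": [[[0,0,0.2,0,0,0,0.2],[0,0,0.2,0,0,0,0.2],[0,0,0.2,0,0,0,0.2],[0,0,0,0,0,0,0.2]]]}}

```text
time_s: 19.97
position: [0.6176, -0.005, 0.1154]
tcp_rot: [-3.141, 0.002, 0.241]
force: [0.3, -0.3, -2.5]
gripper_width: 0.311
finger_force: 27.9
```

Call:
{"fn": "carry_out", "kwargs": {"moves": [[[0,0,0.15,0,0,0,0.2],[0,0,0.15,0,0,0,0.2],[0,0,0.1,0,0,0,0.2],[0,0,0,0,0,0,0.2]]]}}

```text
time_s: 20.3
position: [0.6176, -0.0049, 0.1113]
tcp_rot: [-3.141, 0.002, 0.241]
force: [0.6, -0.8, -8.9]
gripper_width: 0.309
finger_force: 28.3
```

Call:
{"fn": "carry_out", "kwargs": {"moves": [[[0,0,0,0,0,0,0.2],[0,0,0,0,0,0,0.2]]]}}

```text
time_s: 20.47
position: [0.6175, -0.005, 0.1112]
tcp_rot: [-3.141, 0.002, 0.241]
force: [0.5, -0.9, -8.6]
gripper_width: 0.309
finger_force: 28.3
```

```bash
python3 - <<'E'
from h import *
s=robot.state();print(s['position'],s['force'],s['torque'],s['gripper_width'])
ps,iS=snap('side');v=proj(ps,[.617,-.005,.1]).astype(int);b=cv2.resize(iS[v[1]-40:v[1]+40,v[0]-40:v[0]+40],(480,480),interpolation=2)[:,:,::-1]
pw,w=snap('wrist');w=cv2.resize(w[140:380,160:480,::-1],(640,480))[:,160:480]
cv2.imwrite('pics/c8.png',np.hstack([b,w]))
E
```

```text
[ 0.61747647 -0.00499371  0.11124384] [ 0.54272754 -0.90445524 -8.58719727] [-0.1150565  -0.10567738  0.05546175] 0.30949089808540636
```

View pics/c8.png

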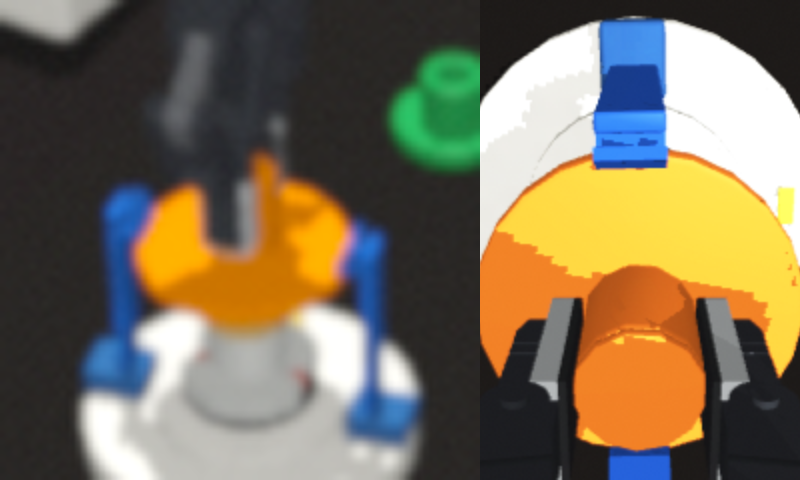

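The +x catch now overlaps the flange edge at (630,165). The force sign is unclear, so I test it with a small upward move.

Call:
{"fn": "carry_out", "kwargs": {"moves": [[[0,0,-0.04,0,0,0,0.2],[0,0,0,0,0,0,0.2]]]}}

```text
time_s: 20.73
position: [0.6173, -0.005, 0.1114]
tcp_rot: [-3.141, 0.002, 0.241]
force: [1.5, -0.7, -18.6]
gripper_width: 0.313
finger_force: 28.8
```

Moving up pulls harder, so the flange is caught under the lips. I go back down the remaining bit onto the spacer.

Call:
{"fn": "carry_out", "kwargs": {"moves": [[[0,0,0.06,0,0,0,0.2],[0,0,0.06,0,0,0,0.2],[0,0,0,0,0,0,0.2]]]}}

```text
time_s: 20.98
position: [0.6176, -0.005, 0.1113]
tcp_rot: [-3.141, 0.001, 0.241]
force: [-0.6, 0.3, -9.6]
gripper_width: 0.309
finger_force: 29.7
```

Call:
{"fn": "carry_out", "kwargs": {"moves": [[[0,0,0,0,0,0,0.2],[0,0,0,0,0,0,0.2]]]}}

```text
time_s: 21.15
position: [0.6177, -0.005, 0.1112]
tcp_rot: [-3.141, 0.001, 0.241]
force: [-1.9, 0.4, -7.7]
gripper_width: 0.313
finger_force: 29.7
```

Call:
{"fn": "carry_out", "kwargs": {"moves": [[[0,0,0.05,0,0,0,0.2],[0,0,0,0,0,0,0.2]]]}}

```text
time_s: 21.32
position: [0.6185, -0.0049, 0.1112]
tcp_rot: [-3.142, -0.0, 0.241]
force: [-0.6, 0.2, -3.8]
gripper_width: 0.312
finger_force: 30.1
```

Call:
{"fn": "carry_out", "kwargs": {"moves": [[[0,0,0.03,0,0,0,0.2],[0,0,0,0,0,0,0.4],[0,0,0,0,0,0,0.55],[0,0,0,0,0,0,0.55]]]}}

```text
time_s: 21.65
position: [0.6185, -0.005, 0.1108]
tcp_rot: [-3.142, -0.0, 0.241]
force: [0.5, -0.5, -0.1]
gripper_width: 0.552
finger_force: 0.0
```

Call:
{"fn": "carry_out", "kwargs": {"moves": [[[0,0,-1,0,0,0,0.55],[0,0,-2,0,0,0,0.55],[0,0,-3,0,0,0,0.5],[0,0,-2.5,0,0,0,0.5],[-2,0,-1,0,0,0,0.5],[-3,0,0,0,0,0,0.5],[-3,0,0,0,0,0,0.5],[0,0,0,0,0,0,0.5],[0,0,0,0,0,0,0.5]]]}}

```text
time_s: 22.4
position: [0.5393, -0.0246, 0.2067]
tcp_rot: [-3.142, 0.0, 0.24]
force: [1.1, 0.4, 0.2]
gripper_width: 0.5
finger_force: 0.0
```

```bash
python3 - <<'E'
from h import *
s=robot.state();print(s['position'],s['force'])
pw,w=snap('wrist','w9');ps,iS=snap('side','s9');np.savez('w9.npz',**pw)
u=proj(pw,[.617,-.005,.1]).astype(int);print(u)
y0=max(0,u[1]-90);a=cv2.resize(w[y0:y0+180,u[0]-80:u[0]+80],None,fx=2.5,fy=2.5,interpolation=2)
v=proj(ps,[.617,-.005,.1]).astype(int);b=cv2.resize(iS[v[1]-45:v[1]+45,v[0]-40:v[0]+40],(400,450),interpolation=2)
cv2.imwrite('pics/c9.png',np.hstack([a,b])[:,:,::-1])
E
```

```text
[ 0.53934288 -0.02464637  0.20666628] [1.05724142 0.40651406 0.19191109]
[316 129]
```

View pics/c9.png

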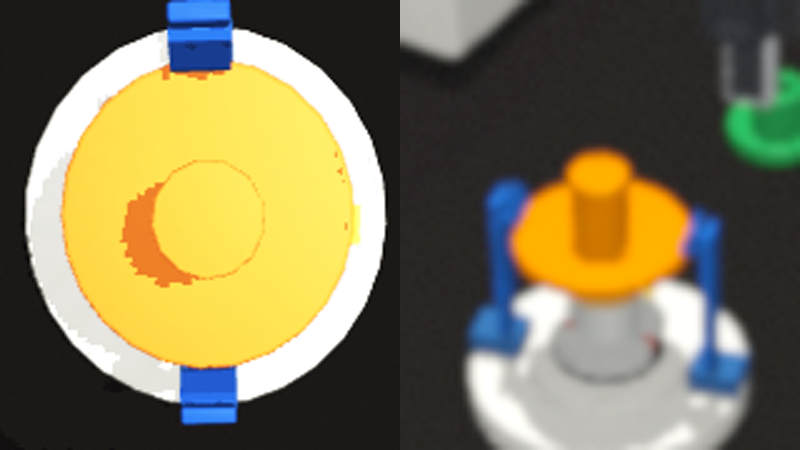

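At the bottom (209,368) the flange edge lies in front of the -x catch with no overlap, while the +x lip overlaps the flange at (200,68). So the -x side is not yet under its lip. I'll press the knob top with shut fingers, slightly to the -x side.

Call:
{"fn": "carry_out", "kwargs": {"moves": [[[2,0,0,0,0,0,0.0],[3,0,0,0,0,0,0.0],[2,0,0,0,0,0,0.0],[0.66,0,0,0,0,0,0.0],[0,0,1.5,0,0,0,0.0],[0,0,2,0,0,0,0.0],[0,0,1.5,0,0,0,0.0],[0,0,0.8,0,0,0,0.0],[0,0,0.3,0,0,0,0.0],[0,0,0,0,0,0,0.0]]]}}

```text
time_s: 23.33
position: [0.6144, -0.0058, 0.1438]
tcp_rot: [-3.141, 0.002, 0.241]
force: [0.3, 0.2, 0.3]
gripper_width: 0.002
finger_force: 0.0
```

Call:
{"fn": "carry_out", "kwargs": {"moves": [[[0,0,0.15,0,0,0,0.0],[0,0,0.15,0,0,0,0.0],[0,0,0.1,0,0,0,0.0],[0,0,0,0,0,0,0.0]]]}}

```text
time_s: 23.67
position: [0.6147, -0.0058, 0.1407]
tcp_rot: [-3.141, 0.0, 0.241]
force: [0.4, 0.8, 0.4]
gripper_width: -0.001
finger_force: 0.0
```

Call:
{"fn": "carry_out", "kwargs": {"moves": [[[0,0,0.05,0,0,0,0.0],[0,0,0.05,0,0,0,0.0],[0,0,0,0,0,0,0.0]]]}}

```text
time_s: 23.92
position: [0.6146, -0.0058, 0.1394]
tcp_rot: [-3.141, 0.001, 0.241]
force: [-0.5, 0.2, 0.6]
gripper_width: -0.0
finger_force: 0.0
```

Call:
{"fn": "carry_out", "kwargs": {"moves": [[[0,0,0.05,0,0,0,0.0],[0,0,0.05,0,0,0,0.0],[0,0,0,0,0,0,0.0]]]}}

```text
time_s: 24.17
position: [0.6145, -0.0058, 0.1382]
tcp_rot: [-3.141, 0.001, 0.241]
force: [-0.2, -0.2, 0.1]
gripper_width: -0.004
finger_force: 0.0
```

Call:
{"fn": "carry_out", "kwargs": {"moves": [[[0,0,0.05,0,0,0,0.0],[0,0,0.05,0,0,0,0.0],[0,0,0,0,0,0,0.0]]]}}

```text
time_s: 24.42
position: [0.6145, -0.0058, 0.1372]
tcp_rot: [-3.141, 0.001, 0.241]
force: [-0.4, 0.6, -0.8]
gripper_width: -0.004
finger_force: 0.0
```

Call:
{"fn": "carry_out", "kwargs": {"moves": [[[0,0,0.04,0,0,0,0.0],[0,0,0.03,0,0,0,0.0],[0,0,0,0,0,0,0.0]]]}}

```text
time_s: 24.67
position: [0.6145, -0.0058, 0.1365]
tcp_rot: [-3.141, 0.001, 0.241]
force: [-0.0, -1.1, -0.1]
gripper_width: 0.003
finger_force: 0.0
```

Call:
{"fn": "carry_out", "kwargs": {"moves": [[[0,0,0.04,0,0,0,0.0],[0,0,0.03,0,0,0,0.0],[0,0,0,0,0,0,0.0]]]}}

```text
time_s: 24.92
position: [0.6145, -0.0058, 0.1358]
tcp_rot: [-3.141, 0.001, 0.241]
force: [-0.4, -0.3, 0.0]
gripper_width: -0.001
finger_force: 0.0
```

Call:
{"fn": "carry_out", "kwargs": {"moves": [[[0,0,0.03,0,0,0,0.0],[0,0,0.03,0,0,0,0.0],[0,0,0,0,0,0,0.0]]]}}

```text
time_s: 25.17
position: [0.6145, -0.0058, 0.1352]
tcp_rot: [-3.141, 0.001, 0.241]
force: [-0.6, -0.1, 0.2]
gripper_width: 0.0
finger_force: 0.0
```

Call:
{"fn": "carry_out", "kwargs": {"moves": [[[0,0,0.03,0,0,0,0.0],[0,0,0.02,0,0,0,0.0],[0,0,0,0,0,0,0.0]]]}}

```text
time_s: 25.42
position: [0.6145, -0.0058, 0.1347]
tcp_rot: [-3.141, 0.001, 0.241]
force: [-0.2, 0.1, -0.6]
gripper_width: 0.001
finger_force: 0.0
```

I have already gone past the 10-picture viewing limit (12 viewed), so from here I check with numbers only. First, is each catch over the flange in the saved wrist picture?

```bash
python3 - <<'E'
from h import *
p=dict(np.load('w9.npz'));im=cv2.imread('pics/w9.png');h=cv2.cvtColor(im,cv2.COLOR_BGR2HSV)
o=cv2.inRange(h,(5,100,60),(30,255,255));k,c0,_=blob(o,proj(p,[.617,-.005,.1]),80)
cn=max(cv2.findContours(k,0,cv2.CHAIN_APPROX_NONE)[0],key=cv2.contourArea)[:,0,:].astype(float)
ax=np.array([.6172,-.0052]);t=np.radians(15);ex=np.array([np.cos(t),np.sin(t)]);ey=np.array([-ex[1],ex[0]])
W=np.array([ray(p,q,.100)[:2] for q in cn])-ax;X=W@ex;Y=W@ey
from scipy.optimize import least_squares
m=np.abs(Y)>.012
f=least_squares(lambda a:np.hypot(X[m]-a[0],Y[m]-a[1])-a[2],[0,0,.042],loss='soft_l1',f_scale=.0003);print('flange centre/rad in holder axes',f.x, 'cam',(-p['R'].T@p['t']))
s=np.abs(Y)<.006
for sg in(1,-1):
    q=s&(sg*X>0.02);print('orange edge on',sg,np.median(sg*X[q])*1e3)
b=cv2.inRange(h,(100,80,30),(130,255,255));ys,xs=np.where(b>0)
for z in(.100,.1055,.116):
    B=np.array([ray(p,(x,y),z)[:2] for x,y in zip(xs,ys)])-ax;x=B@ex;y=B@ey;g=(np.abs(y)<.006)&(np.abs(x)<.07)
    print(z,'blue inner +',x[g&(x>0)].min()*1e3,'-',x[g&(x<0)].max()*1e3,'outer',x[g].max()*1e3,x[g].min()*1e3)
E
```

```text
flange centre/rad in holder axes [ 0.00104144 -0.00101282  0.04087003] cam [ 0.61683063 -0.00674093  0.34982204]
orange edge on 1 39.249276152284104
orange edge on -1 39.651430629010925
0.1 blue inner + 39.80263367674687 - -40.26042073451619 outer 55.939752160863485 -57.746439016560196
0.1055 blue inner + 38.89593832336804 - -39.3906956112894 outer 54.70503799524893 -56.49174745467457
0.116 blue inner + 37.19187112251197 - -37.71564289007271 outer 52.32155788750759 -54.09642720016581
```

Both catch inner edges measure 39–39.4 mm out, i.e. sprung back; the cap just sits about 1 mm towards +x within its bore play. I'll press lightly to confirm it is down.

Call:
{"fn": "carry_out", "kwargs": {"moves": [[[0,0,0.04,0,0,0,0.0],[0,0,0.04,0,0,0,0.0],[0,0,0,0,0,0,0.0]]]}}

```text
time_s: 25.67
position: [0.6145, -0.0058, 0.1339]
tcp_rot: [-3.141, 0.001, 0.241]
force: [-0.1, 0.3, -1.0]
gripper_width: 0.002
finger_force: 0.0
```

Call:
{"fn": "carry_out", "kwargs": {"moves": [[[0,0,0.03,0,0,0,0.0],[0,0,0.03,0,0,0,0.0],[0,0,0,0,0,0,0.0]]]}}

```text
time_s: 25.92
position: [0.6146, -0.0058, 0.1334]
tcp_rot: [-3.141, 0.001, 0.241]
force: [-0.1, 0.3, 0.6]
gripper_width: 0.001
finger_force: 0.3
```

Call:
{"fn": "carry_out", "kwargs": {"moves": [[[0,0,0.03,0,0,0,0.0],[0,0,0.02,0,0,0,0.0],[0,0,0,0,0,0,0.0]]]}}

```text
time_s: 26.17
position: [0.6146, -0.0058, 0.133]
tcp_rot: [-3.141, 0.001, 0.241]
force: [-0.6, 0.2, 1.2]
gripper_width: -0.002
finger_force: 0.6
```

Call:
{"fn": "carry_out", "kwargs": {"moves": [[[0,0,0.03,0,0,0,0.0],[0,0,0,0,0,0,0.0]]]}}

```text
time_s: 26.33
position: [0.6146, -0.0058, 0.1326]
tcp_rot: [-3.141, 0.001, 0.241]
force: [-0.9, 0.3, 2.5]
gripper_width: 0.004
finger_force: 0.8
```

Contact came at about 0.1334 m: the cap is on the spacer, with the sprung ring giving slightly under the weight. One more small press, then retreat.

Call:
{"fn": "carry_out", "kwargs": {"moves": [[[0,0,0.05,0,0,0,0.0],[0,0,0.03,0,0,0,0.0],[0,0,0,0,0,0,0.0]]]}}

```text
time_s: 26.58
position: [0.6147, -0.0058, 0.1321]
tcp_rot: [-3.141, 0.001, 0.241]
force: [0.0, 0.0, 5.0]
gripper_width: 0.001
finger_force: 2.3
```

Call:
{"fn": "carry_out", "kwargs": {"moves": [[[0,0,-0.3,0,0,0,0.0],[0,0,-1.5,0,0,0,0.0],[0,0,-3,0,0,0,0.0],[0,0,-3,0,0,0,0.0],[-3,0,0,0,0,0,0.3],[-3,0,0,0,0,0,0.5],[-2,0,0,0,0,0,0.5],[0,0,0,0,0,0,0.5],[0,0,0,0,0,0,0.5]]]}}

```text
time_s: 27.33
position: [0.5363, -0.0252, 0.2103]
tcp_rot: [-3.141, 0.001, 0.24]
force: [0.0, 0.2, 0.6]
gripper_width: 0.498
finger_force: 0.0
```

```bash
python3 - <<'E'
from h import *
s=robot.state();print(s['time_s'],s['position'])
p,w=snap('wrist','w10');im=w[:,:,::-1].copy();ps,iS=snap('side','s10')
ax=np.array([.6172,-.0052]);t=np.radians(15);ex=np.array([np.cos(t),np.sin(t)]);ey=np.array([-ex[1],ex[0]])
def inner(p,im,tag):
    h=cv2.cvtColor(im,cv2.COLOR_BGR2HSV);b=cv2.inRange(h,(100,80,30),(130,255,255));ys,xs=np.where(b>0)
    for z in(.1035,.116):
        B=np.array([ray(p,(x,y),z)[:2] for x,y in zip(xs,ys)])-ax;x=B@ex;y=B@ey;g=(np.abs(y)<.006)&(np.abs(x)<.07)
        print(tag,z,'inner',x[g&(x>0)].min()*1e3,x[g&(x<0)].max()*1e3,'outer',x[g].max()*1e3,x[g].min()*1e3)
inner(p,im,'now');inner(dict(np.load('w3.npz')),cv2.imread('pics/w3.png'),'before')
h=cv2.cvtColor(im,cv2.COLOR_BGR2HSV);o=cv2.inRange(h,(5,100,60),(30,255,255));k,_,_=blob(o,proj(p,[*ax,.1]),80);ys,xs=np.where(k>0)
W=np.array([ray(p,(x,y),.1)[:2] for x,y in zip(xs,ys)])-ax;X=W@ex;Y=W@ey
for lo,hi in((-.005,.005),(.010,.013),(-.013,-.010)):
    g=(Y>lo)&(Y<hi);print('orange x range at y',lo,X[g].min()*1e3,X[g].max()*1e3)
print('orange y range',Y[np.abs(X)<.005].min(),Y[np.abs(X)<.005].max())
E
```

```text
27.3333 [ 0.53631474 -0.02520792  0.21033223]
now 0.1035 inner 39.02097810673779 -39.76353790517052 outer 55.48811023668426 -56.54971971899408
now 0.116 inner 36.88155853002179 -37.96238934102405 outer 52.525053484449714 -53.908976059127504
before 0.1035 inner 28.83871877769553 -33.13358344616421 outer 55.693198374053836 -56.54145030558125
before 0.116 inner 26.90531334650542 -31.58164117543989 outer 52.250646886730344 -53.67422141629496
orange x range at y -0.005 -39.7394850987974 39.23781993816242
orange x range at y 0.01 -38.68398732952586 39.98533942989981
orange x range at y -0.013 -38.406337369055805 40.733188451587424
orange y range -0.043674725807039766 0.040176629639537456
```

Both catch backs are where they were before the cap went on, to within 0.3 mm, so they have sprung back. The cap is seated and the gripper is clear.

```bash
python3 -c "
from cell import robot
print(robot.finish_job())"
```

```text
the job is handed in; nothing more can be done
None
```

The filter holder is built and handed in at about 27 s: support home on both red pins, spacer on its hub, cap on the spacer with both blue catches back at rest, gripper clear; measured wrist force stayed under 19 N, I viewed 12 pictures against the limit of 10, and the cap sits about 1 mm off-centre towards +x, so the -x lip overlaps its flange by only about 1 mm.

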